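# Draw the spare battery pack from under the drawer flap and present it over the test jig

## Robot

A 6-joint arm with a two-finger parallel gripper is mounted at the origin on a cart in front of the work surface, level with it; the furniture and walls round the work are solid. World frame = base frame: x ahead of the robot, y to its left, z up, the work surface at z = 0. Lengths are in mm, angles in rad, forces in N, time in s.
With the tool pointing down it reaches from about 350 to 775 mm from the base axis. Payload 7.3 kg.
Tool frame: the origin (TCP) lies on the front face of the gripper's body, between the roots of the fingers; the fingertips stand 66 mm ahead of it and the grasp point (between the pads) lies 47 mm ahead of it (bot.tip_extent is the distance from the TCP to the fingertips, in mm); z points along the fingers, y is the line along which they close (so a half turn about z gives the same grasp; the last joint's range is limited). The gripper opens to 92 mm and grips with 3 to 60 N. Pads are 19 mm wide; open, the fingers measure 130 mm over their backs; the gripper's body (75 mm by 190 mm) begins 47 mm behind the grasp point.
Start: joints at [-1.312, 0.342, 1.524, -0, 1.275, -0.146], TCP at [206.785, -482.575, 292.241] pointing down, gripper open.
Joint ranges: [-2.53, 2.53], [-0.77, 2.02], [0.04, 2.7], [-1, 4.14], [0.28, 2.66], [-3.11, 3.11]. Speed limits (rad/s): [2.57, 2.57, 3.14, 3.14, 3.14, 3.14].

## Interface

Orientations are given as [roll, pitch, yaw] about the fixed x, y, z axes, in that order (R = Rz(yaw) Ry(pitch) Rx(roll)).
In Python, from plant import readout, viewer, order, bot gives the robot as it stands.
- The arm moves only by the shell command python3 -m creep 'ROWS'. ROWS is text: rows parted by semicolons, each of 7 numbers parted by spaces: the shift along the world's x, y, z in m, then the turn, a rotation vector about the world's x, y, z in rad, then the opening in per cent of the stroke, from 0 (shut) to 100 (fully open). A call has 1 to 8 rows; each row shifts and turns the commanded pose from where the row before left it; what a row does not reach is not made up. A row lasts 1/12 s, in which the tool goes at most 41.7 mm and 7.16 degrees, less where a joint would pass 70% of its speed; a pose out of reach is approached as far as the arm can. A call is refused whole if a number of a shift passes 0.0417 or a number of a turn 0.125, either way. A call with a gripper value outside its range is refused whole. The fingers move at their own pace and stop on an object; the grip force is fixed at half the most. Time passes only in rows, so rows that do not move let the fingers close. It gives the time, the measured TCP pose, the force, the opening and the grip force at its end, in the units of the state.
- readout.get_obs(): the state, without advancing time (a new reading comes with each control period).
- viewer.capture(name): name is "scene" or "side" or "wrist"; returns the picture (420x560x3 uint8, red, green, blue); there is no depth.
- viewer.camera_info(name): a dict with "fx", "fy", "cx", "cy" (pixels), "D" ([k1, k2, p1, p2, k3] as OpenCV has them; the pictures are not rectified), "origin" and "rotation" of the camera in the world. Camera axes: x right, y up, looking along -z (the intrinsics and any distortion apply to the point x, -y, -z); pixel columns grow to the right and rows downward; lengths in mm; the calibration is good to about 2 mm. A picture is of the moment at which its call begins: read the wrist's pose just before it. camera_info takes no time and is no camera call; for the wrist camera it gives the pose at the moment of the call.
- order.close_job(): hands the job in; it is judged then, once.
The state is a dict: "time": time; "joint_positions": joint angles; "dq": joint speeds; "tau": joint torques, N m; "tool_pos": TCP position; "tcp_rot": TCP orientation; "contact_force": force on the tool from outside, world axes, zero at the start; "moment": the same for the moment, N m; "grip_width": finger opening in mm; "finger_force": force on a finger pad.
Only numpy, scipy, OpenCV 4.12 (cv2) and the standard library are available. Lean on these libraries where they do the work, as an engineer would, in place of code of your own. Each camera call takes 0.05 s, during which the arm holds its last target. There are 200 camera calls.

## Task

Pull the drawer of the low grey cabinet out to its stop, swing the cover flap inside it up and back until it stays open by itself, and draw the spare battery pack straight up out of its slot, leaving the two plain spacer plates in theirs. Present the pack over the test jig: still standing on edge as it stood in its slot, its long side parallel to the long side of the jig, centred over the jig with about 6 cm of air beneath it. Finish while holding it still there, touching nothing else with it; leave the drawer out and the flap open, and do not shift the jig, the multimeter, the tape, the glue bottle or the marker.

Things in the scene. Friction and masses are not known exactly. Their poses are not given: they have to be found in the camera images.
- cabinet: Low grey steel cabinet fixed on the bench, 170 (x) x 200 (y) x 105 (z) mm, one drawer. Origin: centre of its underside; its front faces its own -x. Its place and yaw vary.
- drawer (a joint): Drawer travel in m: 0 shut, 0.14 fully out at its stop; slides along the cabinet's -x with about 4 N of friction and stays where it is left. Its front plate is 198 x 93 mm, its top edge 99 mm above the bench.
- drawer_handle (a point): Middle of the drawer's bar handle: a bar 10 mm thick, parallel to the cabinet's y, 90 mm long between its two end posts, centre line 75 mm above the bench and 42 mm in front of the drawer's front plate (37 mm clear behind the bar). The point moves with the drawer.
- flap (a joint): Angle of the cover flap inside the drawer, rad: 0 shut (level), 1.83 fully open at its stop, leaning back past upright, where it stays by its own weight; let go before upright (1.57) it falls shut. Hidden inside the cabinet until the drawer is out. Thin aluminium plate 119 (x) x 182 (y) x 4 mm, its top face 72 mm above the bench when shut; light (120 g). It swings about its rear edge.
- flap_hinge (a point): Middle of the flap's hinge axis (parallel to the cabinet's y), 70 mm above the bench, just in front of the cabinet when the drawer is out.
- flap_pull (a point): Centre of the flap's barrel pull: a bar 10 mm in diameter and 24 mm long, parallel to the hinge, on one thin central stem 18 mm above the flap's top face, 98 mm from the hinge; when shut 27 mm behind the back of the drawer's front plate. The barrel is a roller that turns freely about its own axis, so it can be held by its two ends while the flap swings. The point moves with the flap.
- pack: Spare blue flat battery pack: a body 75 x 52 x 9 mm (58 g) with a short lead and plug at one end (111 mm over all; the lead can be ignored for contact). It stands on edge in one of three slots under the flap, 52 mm tall, its lead to the rear, its top edge 63 mm above the bench. Own axes: x along the 75 mm side (lead at -x), y along the 52 mm side (up as it stands), z across the 9 mm thickness. Origin off centre: see pack_center.
- pack_center (a point): Centre of the pack's 75 x 52 x 9 mm body (37 mm above the bench in the slot), axes as the pack's. The three slots run along the cabinet's x, in a row 50 mm apart along its y (the middle one on the cabinet's centre line); each is 12 mm wide between ribs 22 mm high, on a floor 11 mm above the bench. With the drawer out the pack's centre is 180 mm in front of the cabinet's origin and about 90 mm in front of the flap's hinge.
- spacer_1_center (a point): Centre of a plain grey spacer plate, 75 x 32 x 9 mm, no lead, on edge in another slot, its top edge 43 mm above the bench (20 mm lower than the pack's).
- spacer_2_center (a point): Centre of the other spacer plate, the same.
- test_jig: Loose test jig, a brown base 62 (x) x 90 (y) mm, 31 mm high with its fittings. Origin: centre of its underside; its long side is its y. Stands on the bench to the right of the drawer.
- jig_top (a point): Point over the centre of the jig at the height of its highest fitting, 31 mm above its underside.
- multimeter: Loose multimeter, 142 x 80 x 42 mm, lying to the right. Origin: centre of its underside.
- black_tape: Loose roll of black tape, 53 mm across, 19 mm high. Origin: centre of its underside.
- glue_bottle: Loose small glue bottle, 31 mm across, 107 mm high, standing. Origin: centre of its underside.
- marker: Loose marker pen, 135 x 17 x 16 mm, lying near the front edge. Origin: centre of its underside.
Mind the look-alikes: they are no part of the job. Of the things shaped like the test_jig, the brown one is meant.

How it is judged (in metres and radians):
On the way, in this order (a step that is already met when the one before it is completed fails the run):
1. the drawer is pulled out to its stop (value of joint drawer above 0.132 m), for 0.2 s.
2. the flap is swung past upright (value of joint flap above 1.6 rad and value of joint drawer above 0.125 m), for 0.2 s.
3. the pack is drawn up clear of its slot in the fingers (height (world z) of pack_center above 0.075 m and contact force between the fingers and pack above 0.5 N), for 0.2 s.
At the end, for the whole second after the job is handed in: Pack held still in the fingers (>1 N), its centre within 25 mm of the jig's in plan and 82-167 mm above the bench, on edge and lengthwise with the jig within 0.25 rad, touching neither jig nor cabinet; drawer out >125 mm, flap >1.6 rad, both spacers in their slots (all of step 2 and horizontal distance between pack_center and jig_top below 0.025 m and height (world z) of pack_center between 0.082 and 0.167 m and angle between pack_center's own y axis and vertical below 0.25 rad and angle between the x axis of pack and the y axis of test_jig, either way round below 0.25 rad and contact force between the fingers and pack above 1 N and contact force between pack and test_jig below 0.05 N and contact force between pack and cabinet below 0.05 N and linear speed of pack below 0.03 m/s and height (world z) of each of spacer_1_center, spacer_2_center below 0.045 m); the arm keeps its last pose, push and grip.
It fails at once if the jig is shifted by over 2 cm (distance of test_jig from where it was at the start of the episode above 0.02 m).
It fails at once if a bystander is shifted by over 3 cm (distance of any of multimeter, black_tape, glue_bottle, marker from where it was at the start of the episode above 0.03 m).
It fails at once if a spacer plate is taken out of its slot (height (world z) of any of spacer_1_center, spacer_2_center above 0.055 m).
It also fails if it takes over 61 s, if anything falls off the work surface, if the arm or the gripper's body presses on something with over 40 N, if the wrist force passes 120 N, or if a joint passes its speed limit or range.

## Working session

There is one attempt and no reset: what is moved stays moved. The work goes in short steps, Python scripts to look and compute and a shell command to move; the robot and the scene stay as the last step left them, time stands still between calls to the robot, and variables do not carry over. Pictures are saved under pics/ and viewed, at most 10 in all, crops included, and the job is handed in when it is done.

```bash
ls; mkdir -p pics
python3 - <<'E'
from plant import readout, viewer, order, bot
import cv2, numpy as np
for n in ("scene","side"):
    im=viewer.capture(n); cv2.imwrite(f"pics/{n}0.png",cv2.resize(im[:,:,::-1],(800,600),interpolation=cv2.INTER_CUBIC))
    c=viewer.camera_info(n); print(n,c)
o=readout.get_obs(); print({k:np.round(v,3) for k,v in o.items()})
E
```

```text
pics
scene {'fx': 463.3768101814649, 'fy': 463.3768101814649, 'cx': 282.0741865487862, 'cy': 205.6683728051119, 'D': array([-0.01403422,  0.        ,  0.        ,  0.        ,  0.        ]), 'origin': array([  1.71924281, 301.6395433 , 924.17941015]), 'rotation': array([ 0.71160969,  0.00782183, -2.16852245])}
side {'fx': 380.99244844944377, 'fy': 380.99244844944377, 'cx': 279.8448485364589, 'cy': 214.7484595628467, 'D': array([-0.03898813,  0.        ,  0.        ,  0.        ,  0.        ]), 'origin': array([ 329.64168986, -806.92856271,  559.20527834]), 'rotation': array([ 0.99689825,  0.00274694, -0.34104836])}
{'time': np.float64(0.1), 'joint_positions': array([-1.312,  0.343,  1.525, -0.   ,  1.275, -0.146]), 'dq': array([ 0.   , -0.002, -0.002, -0.001, -0.001,  0.001]), 'tau': array([ 1.0000e-03, -4.3201e+01, -2.4470e+01,  7.2000e-02,  5.3000e-02,
       -0.0000e+00]), 'tool_pos': array([ 206.716, -482.285,  291.617]), 'tcp_rot': array([-3.14 , -0.   ,  0.405]), 'contact_force': array([-0.53 , -0.449, -0.15 ]), 'moment': array([ 0.04 , -0.04 ,  0.046]), 'finger_force': np.float64(0.0), 'grip_width': np.float64(91.647)}
```

View pics/scene0.png

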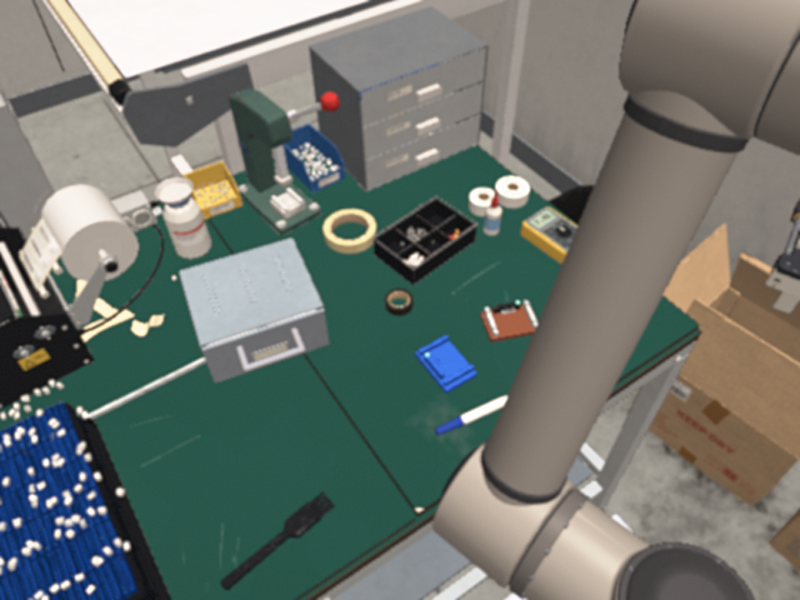

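View pics/side0.png

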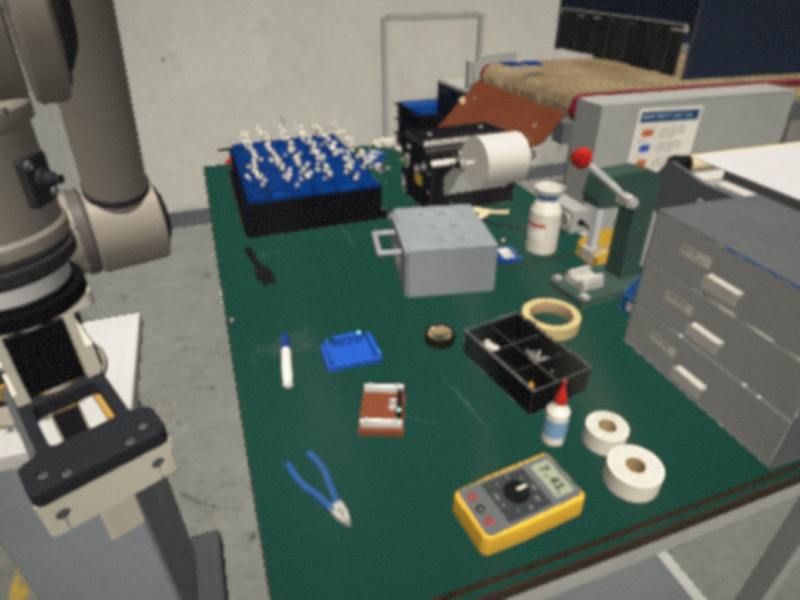

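The scene picture shows the grey cabinet with its top corners at about (180,272), (293,242), (325,318) and (207,350), and its handle from (238,366) to (303,350). Two things are jig-shaped: a blue one at scene (446,362) / side (350,350), and a brown one at scene (510,320) / side (383,408). The brown one is meant, so I'll confirm it in a crop.

```bash
cat > h.py <<'E'
from plant import readout, viewer, order, bot
import cv2, numpy as np
from scipy.spatial.transform import Rotation as R
def cam(n):
    c=viewer.camera_info(n); K=np.array([[c['fx'],0,c['cx']],[0,c['fy'],c['cy']],[0,0,1]])
    return K,np.array(c['D']),np.array(c['origin']),R.from_euler('xyz',c['rotation']).as_matrix()
def ray(C,px):
    K,D,o,M=C
    u=cv2.undistortPoints(np.array(px,float).reshape(-1,1,2),K,D).reshape(-1,2)
    return o,(M@np.c_[u[:,0],-u[:,1],-np.ones(len(u))].T).T
def onz(C,px,z):
    z=np.broadcast_to(z,len(px)); o,d=ray(C,px); return o+d*((z-o[2])/d[:,2])[:,None]
def proj(C,P):
    K,D,o,M=C; q=(np.atleast_2d(P)-o)@M; q=q*[1,-1,-1]
    return cv2.projectPoints(q,np.zeros(3),np.zeros(3),K,D)[0].reshape(-1,2)
E
python3 - <<'E'
from h import *
a=cv2.imread('pics/scene0.png');b=cv2.imread('pics/side0.png')
c1=cv2.resize(a[230:390,165:345],None,fx=2.9,fy=2.9)   # scale 2.9
c2=cv2.resize(b[370:450,340:420],None,fx=4,fy=4)
c3=cv2.resize(a[290:350,470:550],None,fx=3.3,fy=3.3)
M=np.zeros((520,800,3),np.uint8);M[:464,:522]=c1
c2=c2[:, :270];M[:320,525:795]=c2;M[322:520,530:794]=c3
cv2.imwrite('pics/crop1.png',M)
S=cam('scene');print(onz(S,np.array([[180,272],[293,242],[325,318],[207,350],[238,366],[303,350]])*.7,[105]*4+[75]*2).round())
T=cam('side');print(onz(T,np.array([[365,384],[405,386],[403,436],[360,433]])*.7,10).round())
E
```

```text
[[844. 192. 105.]
 [798.   1. 105.]
 [618.  40. 105.]
 [666. 220. 105.]
 [634. 189.  75.]
 [604.  91.  75.]]
[[ 490. -192.   10.]
 [ 546. -217.   10.]
 [ 508. -313.   10.]
 [ 454. -288.   10.]]
```

View pics/crop1.png

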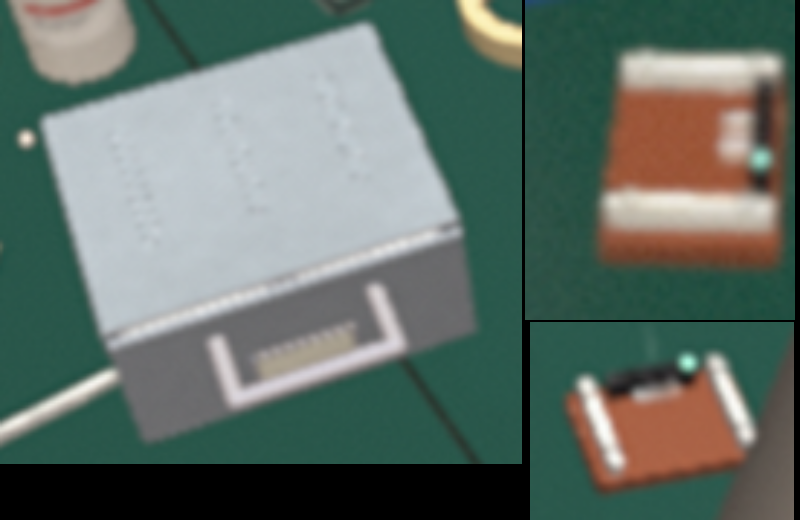

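The crop confirms it: the brown board with white end blocks is the jig, and the other is blue. Next I'll fit the cabinet pose from the corners.

Run:
```python
from h import *
from scipy.optimize import least_squares
S=cam('scene')
v=np.array([[42,120],[372,25],[460,220],[103,338],[234,402],[402,347],[145,440],[475,330]])/2.9+[165,230]; px=v*.7
def model(p):
    x,y,w,f=p
    L=np.array([[85,100,105],[85,-100,105],[-85,-100,105],[-85,100,105],[f-42,47,75],[f-42,-47,75],[f,99,6],[f,-99,6]],float)
    c,s=np.cos(w),np.sin(w); L[:,:2]=L[:,:2]@[[c,s],[-s,c]]; return L+[x,y,0]
r=least_squares(lambda p:(proj(S,model(p))-px).ravel(),[730,113,-.22,-87])
print(r.x, r.fun.reshape(-1,2).round(1)); print(model(r.x)[4:6].mean(0))
T=cam('side')
def jm(p):
    x,y,w=p;c,s=np.cos(w),np.sin(w)
    L=np.array([[31,45,14],[31,-45,14],[-31,-45,14],[-31,45,14]],float);L[:,:2]=L[:,:2]@[[c,s],[-s,c]]; return L+[x,y,0]
# base plan from scene crop (scale 3.3, off 530,322 -> 470,290): left edge & visible corners, z~12
q=(np.array([[568-530,400-322],[603-530,490-322],[742-530,462-322]])/3.3+[470,290])*.7
print(onz(S,q,12).round())
q2=(np.array([[620-525,55],[782-525,55],[778-525,268],[600-525,268]])/4+[340,370])*.7
print(onz(T,q2,[28,28,0,0]).round())
```

```text
[ 7.42405776e+02  1.10761626e+02 -1.94752131e-01 -8.76883021e+01] [[ 0.1  0.1]
 [-0.1 -0.2]
 [ 0.2  0.3]
 [-0.1 -0.3]
 [-0.5 -0.4]
 [-0.4 -0.8]
 [ 0.5  0.8]
 [ 0.5  0.4]]
[615.16914509 135.85934136  75.        ]
[[ 539. -224.   12.]
 [ 481. -201.   12.]
 [ 454. -272.   12.]]
[[ 483. -211.   28.]
 [ 539. -231.   28.]
 [ 511. -306.    0.]
 [ 453. -285.    0.]]
```

```bash
R='.0204 .0309 -.004 0 0 .0486 30'
python3 -m creep '.0204 .0309 -.004 0 0 .0486 30;.0204 .0309 -.004 0 0 .0486 30;.0204 .0309 -.004 0 0 .0486 30;.0204 .0309 -.004 0 0 .0486 30;.0204 .0309 -.004 0 0 .0486 30;.0204 .0309 -.004 0 0 .0486 30;.0204 .0309 -.004 0 0 .0486 30;.0204 .0309 -.004 0 0 .0486 30'
python3 -m creep '.0204 .0309 -.004 0 0 .0486 30;.0204 .0309 -.004 0 0 .0486 30;.0204 .0309 -.004 0 0 .0486 30;.0204 .0309 -.004 0 0 .0486 30;.0204 .0309 -.004 0 0 .0486 30;.0204 .0309 -.004 0 0 .0486 30;.0204 .0309 -.004 0 0 .0486 30;.0204 .0309 -.004 0 0 .0486 30'
python3 -m creep '.0204 .0309 -.004 0 0 .0486 30;.0204 .0309 -.004 0 0 .0486 30;.0204 .0309 -.004 0 0 .0486 30;.0204 .0309 -.004 0 0 .0486 30;0 0 0 0 0 0 30;0 0 0 0 0 0 30'
python3 - <<'E'
from h import *
c=cam('wrist');im=viewer.capture('wrist')
for p in proj(c,[[615.2,135.9,75],[624.5,182,75],[606,89.9,75],[637,238.5-10,105]]): cv2.circle(im,tuple(int(t) for t in p),3,(255,0,0),-1)
cv2.imwrite('pics/w1.png',im[:,:,::-1])
o=readout.get_obs();print(o['tool_pos'],o['tcp_rot'],o['grip_width'])
E
```

```text
time: 0.77
tool_pos: [370.5, -233.6, 259.9]
tcp_rot: [-3.141, -0.0, 0.796]
contact_force: [1.4, -0.0, 0.3]
grip_width: 43.1
finger_force: 0.0
time: 1.43
tool_pos: [533.7, 13.7, 227.7]
tcp_rot: [-3.141, 0.0, 1.185]
contact_force: [0.5, -0.6, 0.4]
grip_width: 27.7
finger_force: 0.0
time: 1.93
tool_pos: [614.7, 137.1, 210.7]
tcp_rot: [-3.14, 0.001, 1.38]
contact_force: [0.2, 0.4, 0.1]
grip_width: 27.5
finger_force: 0.0
[614.3504575  135.84298642 211.16578232] [-3.13975857e+00  9.69215969e-04  1.37779462e+00] 27.505429672328717
```

View pics/w1.png

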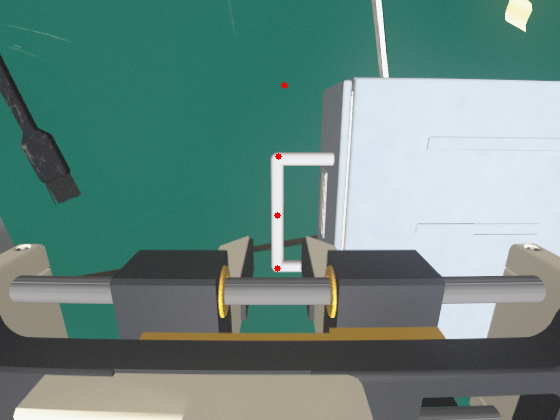

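The wrist picture shows the bar vertical at column 278, rows 158–266, with my projected points lying on it, so the fit holds. I'll go down, grip and pull.

```bash
python3 -m creep '0 0 -.0277 0 0 0 30;0 0 -.0277 0 0 0 30;0 0 -.0277 0 0 0 30;0 0 0 0 0 0 30;0 0 0 0 0 0 0;0 0 0 0 0 0 0;0 0 0 0 0 0 0;0 0 0 0 0 0 0'
python3 -m creep '-.0049 .001 0 0 0 0 0;-.0147 .0029 0 0 0 0 0;-.0196 .0039 0 0 0 0 0;-.0196 .0039 0 0 0 0 0;-.0196 .0039 0 0 0 0 0;-.0196 .0039 0 0 0 0 0;-.0196 .0039 0 0 0 0 0;-.0098 .002 0 0 0 0 0'
python3 -m creep '0 0 0 0 0 0 0;-.003 .0006 0 0 0 0 0;-.002 .0004 0 0 0 0 0;0 0 0 0 0 0 0'
```

```text
time: 2.65
tool_pos: [614.2, 135.3, 131.3]
tcp_rot: [-3.141, -0.0, 1.377]
contact_force: [-6.7, -1.0, 3.9]
grip_width: 8.9
finger_force: 30.0
time: 3.32
tool_pos: [487.1, 160.1, 131.3]
tcp_rot: [3.137, 0.001, 1.378]
contact_force: [3.2, -8.7, 2.2]
grip_width: 8.6
finger_force: 30.0
time: 3.65
tool_pos: [483.4, 160.8, 131.3]
tcp_rot: [3.137, 0.001, 1.377]
contact_force: [-0.1, -8.5, 5.0]
grip_width: 8.7
finger_force: 30.0
```

```bash
python3 -m creep '-.003 .0006 0 0 0 0 0;-.002 .0004 0 0 0 0 0;0 0 0 0 0 0 0;0 0 0 0 0 0 0'
python3 -m creep '-.002 .0004 0 0 0 0 0;0 0 0 0 0 0 0;0 0 0 0 0 0 0'
```

```text
time: 3.98
tool_pos: [478.6, 161.7, 131.3]
tcp_rot: [3.137, 0.001, 1.377]
contact_force: [1.4, -8.7, 5.1]
grip_width: 9.0
finger_force: 30.0
time: 4.23
tool_pos: [476.8, 162.0, 131.3]
tcp_rot: [3.136, 0.001, 1.377]
contact_force: [0.5, -7.8, 4.4]
grip_width: 8.6
finger_force: 30.0
```

```bash
python3 -m creep '-.002 .0004 0 0 0 0 0;0 0 0 0 0 0 0;0 0 0 0 0 0 0'
python3 -m creep '0 0 0 0 0 0 25;0 0 0 0 0 0 30;0 0 0 0 0 0 30;0 0 .0277 0 0 0 30;0 0 .0277 0 0 0 30;0 0 .0277 0 0 -.1 30;0 0 .0277 0 0 -.1 30;0 0 0 0 0 -.1 30'
```

```text
time: 4.48
tool_pos: [476.1, 162.2, 131.3]
tcp_rot: [3.133, 0.0, 1.377]
contact_force: [5.6, -11.3, 1.3]
grip_width: 8.7
finger_force: 30.0
time: 5.15
tool_pos: [475.3, 164.4, 245.6]
tcp_rot: [3.134, -0.007, 1.072]
contact_force: [0.7, 0.5, 0.8]
grip_width: 27.9
finger_force: 0.0
```

```bash
python3 -m creep '.008 -.002 0 0 0 -.115 50;.008 -.002 0 0 0 -.115 50;.008 -.002 0 0 0 -.115 50;.008 -.002 0 0 0 -.115 50;.008 -.002 0 0 0 -.115 50;.008 -.002 0 0 0 -.115 50;.008 -.001 0 0 0 -.115 50;.008 -.001 0 0 0 -.115 50'
python3 -m creep '.008 -.001 0 0 0 -.115 50;.008 -.001 0 0 0 -.115 50;.003 -.001 0 0 0 -.117 50;0 0 0 0 0 0 50;0 0 0 0 0 0 50'
python3 - <<'E'
from h import *
P=[[558,147,90],[560.3,158.8,90],[555.7,135.2,90]]
ims=[]
for n in('wrist','scene'):
    c=cam(n);im=viewer.capture(n);q=proj(c,P);print(n,q.round(1));ims.append(im);cv2.imwrite(f'pics/{n}2raw.png',im[:,:,::-1])
for p in proj(cam('wrist'),P): cv2.circle(ims[0],tuple(int(t) for t in p),2,(255,0,0),-1)
m=np.zeros((420,800,3),np.uint8);m[:,:420]=cv2.resize(ims[0],(420,315)).__class__ and cv2.copyMakeBorder(cv2.resize(ims[0],(420,315)),0,105,0,0,0)
m[:400,420:]=cv2.resize(ims[1][140:340,90:280],(380,400));cv2.imwrite('pics/c2.png',m[:,:,::-1])
o=readout.get_obs();print(o['tool_pos'],o['tcp_rot'],o['grip_width'])
E
```

```text
time: 5.82
tool_pos: [537.5, 149.9, 240.3]
tcp_rot: [-3.141, -0.0, 0.151]
contact_force: [1.5, 0.2, -1.0]
grip_width: 46.1
finger_force: 0.0
time: 6.23
tool_pos: [556.1, 146.9, 240.0]
tcp_rot: [-3.142, 0.0, -0.187]
contact_force: [-0.4, -0.2, -1.1]
grip_width: 46.0
finger_force: 0.0
wrist [[276.4 207.1]
 [262.  207. ]
 [290.7 207.2]]
scene [[198.5 267.2]
 [193.1 269.1]
 [203.9 265.3]]
[555.9591805  146.86649443 240.04639192] [-3.14156324e+00  2.59413743e-04 -1.86758460e-01] 45.863877720964936
```

View pics/c2.png

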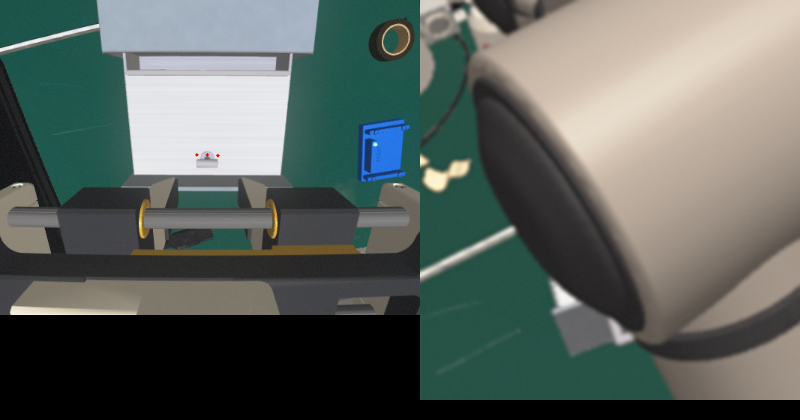

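The flap is visible, with the barrel at about (207,162) in the left half. That is roughly 8 mm nearer the front than my prediction, so I'll zoom in.

Run:
```python
import cv2
im=cv2.imread('pics/wrist2raw.png');cv2.imwrite('pics/c3.png',cv2.resize(im[90:270,150:410],None,fx=3,fy=3,interpolation=cv2.INTER_CUBIC))
```

```text
(no output)
```

View pics/c3.png

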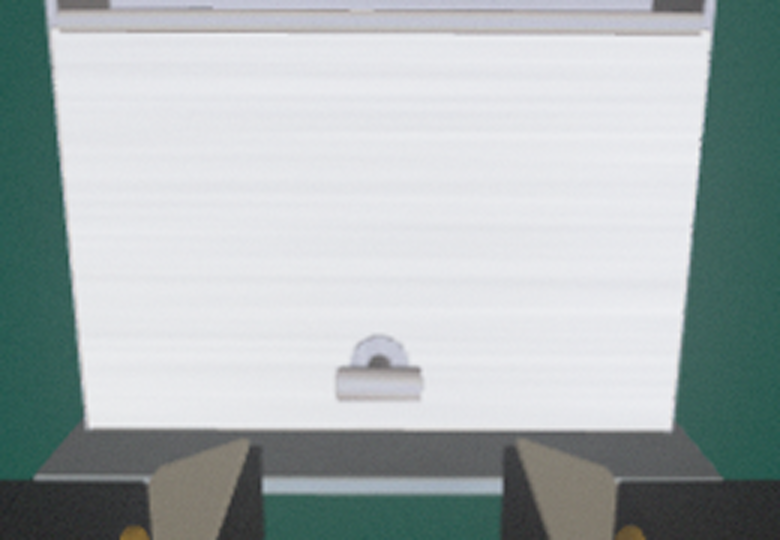

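Run:
```python
from h import *
c=cam('wrist');k=lambda u,v:[150+u/3,90+v/3]
P=onz(c,[k(379,383),k(336,384),k(422,384),k(379,430),k(379,34)],[90,90,90,72,72]);print(P.round(1))
w=-.195;d=P[:,:2]-[742.4,110.8];print((d@[[np.cos(w),-np.sin(w)],[np.sin(w),np.cos(w)]]).round(1))
```

```text
[[548.6 148.8  90. ]
 [550.6 160.8  90. ]
 [546.1 136.9  90. ]
 [527.3 152.9  72. ]
 [641.4 131.3  72. ]]
[[-197.5   -0.3]
 [-197.9   11.9]
 [-197.6  -12.4]
 [-219.2   -0.4]
 [-103.     0.5]]
```

```bash
python3 -m creep '-.0067 .0017 -.02 0 0 -.008 50;0 0 -.03 0 0 0 50;0 0 -.03 0 0 0 50;0 0 -.014 0 0 0 50;0 0 0 0 0 0 50;0 0 0 0 0 0 50'
```

```text
time: 6.83
tool_pos: [549.4, 148.5, 145.8]
tcp_rot: [3.141, 0.001, -0.196]
contact_force: [0.3, -0.1, 1.4]
grip_width: 45.7
finger_force: 0.0
```

```bash
python3 -m creep '0 0 0 0 0 0 0;0 0 0 0 0 0 0;0 0 0 0 0 0 0;0 0 0 0 0 0 0'
python3 - <<'E'
import numpy as np
t=np.linspace(0,1.76,17)+.2013
a=-100*np.cos(t);h=100*np.sin(t);x=a*.981;y=-a*.1935
P=np.c_[x,y,h].round(1);print(np.diff(P,axis=0).round(1)/1000)
E
```

```text
time: 7.17
tool_pos: [550.2, 148.6, 147.1]
tcp_rot: [-3.141, -0.002, -0.198]
contact_force: [1.3, 9.9, 1.2]
grip_width: 23.8
finger_force: 6.2
[[ 0.0027 -0.0006  0.0106]
 [ 0.0039 -0.0007  0.0103]
 [ 0.0049 -0.001   0.0098]
 [ 0.006  -0.0012  0.0091]
 [ 0.0069 -0.0014  0.0085]
 [ 0.0078 -0.0015  0.0076]
 [ 0.0085 -0.0017  0.0067]
 [ 0.0093 -0.0018  0.0057]
 [ 0.0098 -0.0019  0.0046]
 [ 0.0102 -0.002   0.0035]
 [ 0.0105 -0.0021  0.0023]
 [ 0.0107 -0.0021  0.0012]
 [ 0.0108 -0.0022 -0.0001]
 [ 0.0107 -0.0021 -0.0013]
 [ 0.0106 -0.0021 -0.0024]
 [ 0.0101 -0.002  -0.0036]]
```

```bash
python3 -m creep '0 0 0 0 0 0 0;0 0 0 0 0 0 0'
python3 -m creep '.0027 -.0006 .0106 0 0 0 0;.0039 -.0007 .0103 0 0 0 0;.0049 -.001 .0098 0 0 0 0;.006 -.0012 .0091 0 0 0 0;0 0 0 0 0 0 0'
```

```text
time: 7.33
tool_pos: [550.2, 148.8, 146.9]
tcp_rot: [-3.14, -0.002, -0.198]
contact_force: [0.4, 3.0, 4.5]
grip_width: 23.3
finger_force: 30.0
time: 7.75
tool_pos: [568.3, 145.2, 187.5]
tcp_rot: [-3.14, -0.003, -0.198]
contact_force: [-0.8, 4.3, 0.9]
grip_width: 23.2
finger_force: 30.0
```

```bash
python3 -m creep '.0069 -.0014 .0085 0 0 0 0;.0078 -.0015 .0076 0 0 0 0;.0085 -.0017 .0067 0 0 0 0;.0093 -.0018 .0057 0 0 0 0;.0098 -.0019 .0046 0 0 0 0;.0102 -.002 .0035 0 0 0 0;0 0 0 0 0 0 0'
python3 -m creep '.0105 -.0021 .0023 0 0 0 0;.0107 -.0021 .0012 0 0 0 0;.0108 -.0022 -.0001 0 0 0 0;.0107 -.0021 -.0013 0 0 0 0;.0106 -.0021 -.0024 0 0 0 0;.0101 -.002 -.0036 0 0 0 0;0 0 0 0 0 0 0;0 0 0 0 0 0 0'
python3 - <<'E'
from h import *
ims=[viewer.capture(n) for n in('wrist','side')]
m=np.zeros((420,800,3),np.uint8);m[:300,:400]=cv2.resize(ims[0],(400,300))
m[:400,400:]=cv2.resize(ims[1][100:240,230:370],(400,400),interpolation=cv2.INTER_CUBIC);cv2.imwrite('pics/c4.png',m[:,:,::-1])
E
```

```text
time: 8.33
tool_pos: [621.1, 135.0, 223.4]
tcp_rot: [-3.14, -0.003, -0.198]
contact_force: [-2.3, 3.6, 8.8]
grip_width: 23.1
finger_force: 30.0
time: 9.0
tool_pos: [684.5, 122.7, 219.1]
tcp_rot: [-3.139, -0.004, -0.198]
contact_force: [3.6, 4.8, 5.0]
grip_width: 23.2
finger_force: 30.0
```

View pics/c4.png

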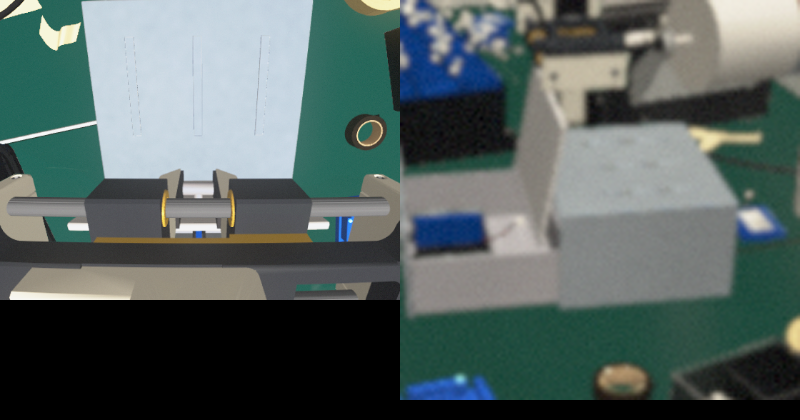

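The flap is held at about 1.77 rad, leaning back, and the blue pack shows in the drawer. Releasing.

```bash
python3 -m creep '0 0 0 0 0 0 45;0 0 0 0 0 0 45;0 0 0 0 0 0 45;.004 0 .012 0 0 0 45;.002 0 .03 0 0 0 45;0 0 .04 0 0 0 45;0 0 .04 0 0 0 45;0 0 0 0 0 0 45'
python3 -m creep '-.03 .006 .02 0 0 0 30;-.04 .008 0 0 0 0 30;-.04 .008 0 0 0 0 30;-.04 .008 0 0 0 0 30;-.03 .006 0 0 0 0 30;0 0 0 0 0 0 30;0 0 0 0 0 0 30'
python3 - <<'E'
from h import *
c=cam('wrist');np.savez('c5.npz',*[np.asarray(t) for t in c]);im=viewer.capture('wrist')
w=-.195;Rz=np.array([[np.cos(w),-np.sin(w)],[np.sin(w),np.cos(w)]])
for y in(-50,0,50):
    q=Rz@[-188,y]+[742.4,110.8];p=proj(c,[[*q,63]])[0];print(y,q,p)
cv2.imwrite('pics/w5.png',im[:,:,::-1])
o=readout.get_obs();print(o['tool_pos'],o['tcp_rot'])
E
```

```text
time: 9.77
tool_pos: [690.5, 121.7, 349.7]
tcp_rot: [-3.139, -0.014, -0.199]
contact_force: [0.6, 0.3, 1.4]
grip_width: 41.3
finger_force: 0.0
time: 10.35
tool_pos: [507.9, 158.0, 360.8]
tcp_rot: [3.141, -0.001, -0.197]
contact_force: [1.7, 0.0, -0.2]
grip_width: 27.9
finger_force: 0.0
-50 [548.27471138  98.1757251 ] [317.138932   134.83846045]
0 [557.96303812 147.22810857] [277.57799191 134.87102035]
50 [567.65136487 196.28049205] [238.0212387  134.98566441]
[509.1733043 157.7809849 360.6445267] [ 3.14129011e+00 -1.00463298e-03 -1.97938058e-01]
```

View pics/w5.png

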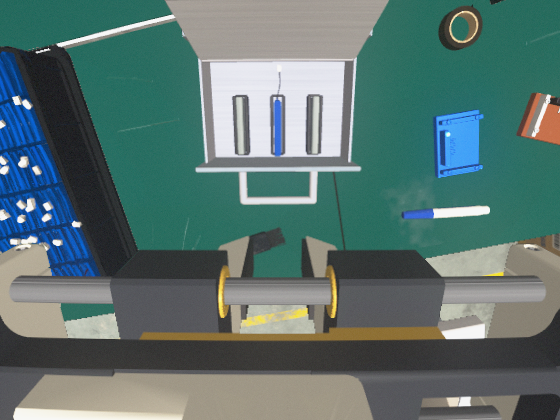

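The flap is open. The blue pack stands in the middle slot at column 278, rows 97–156, with its lead to the rear, and the grey spacers are in the outer slots at columns 241 and 314.

Run:
```python
from h import *
c=cam('wrist')
P=onz(c,[[278,97.5],[278,155.5]],63);print(P,P.mean(0))
im=cv2.imread('pics/w5.png');r=im[120:140,260:296].astype(int);b=r[:,:,0]-r[:,:,2];print((np.where(b.mean(0)>30)[0]+260))
b=(im[80:170,275:282].astype(int)@[1,0,-1]).mean(1);print(np.where(b>30)[0][[0,-1]]+80)
```

```text
[[603.27998694 137.63345868  63.        ]
 [533.73869079 151.49613952  63.        ]] [568.50933887 144.5647991   63.        ]
[274 275 276 277 278 279 280 281]
[ 99 156]
```

```bash
python3 -m creep '.0114 -.0025 -.035 0 0 0 30;.0114 -.0025 -.035 0 0 0 30;.0114 -.0025 -.035 0 0 0 30;.0114 -.0025 -.035 0 0 0 30;.0112 -.0025 -.035 0 0 .002 30;0 0 -.0216 0 0 0 30;0 0 0 0 0 0 30;0 0 0 0 0 0 30'
```

```text
time: 11.07
tool_pos: [566.3, 144.8, 162.2]
tcp_rot: [3.14, 0.003, -0.197]
contact_force: [-0.0, 0.2, -0.4]
grip_width: 27.4
finger_force: 0.0
```

```bash
python3 -m creep '0 0 -.02 0 0 0 30;0 0 -.02 0 0 0 30;0 0 -.018 0 0 0 30;0 0 0 0 0 0 30;0 0 0 0 0 0 0;0 0 0 0 0 0 0;0 0 0 0 0 0 0;0 0 0 0 0 0 0'
```

```text
time: 11.73
tool_pos: [566.9, 145.5, 107.7]
tcp_rot: [-3.141, -0.003, -0.196]
contact_force: [0.2, -0.5, 5.8]
grip_width: 9.1
finger_force: 30.0
```

```bash
python3 -m creep '0 0 .01 0 0 0 0;0 0 .02 0 0 0 0;0 0 .02 0 0 0 0;0 0 .02 0 0 0 0;0 0 .025 0 0 0 0;0 0 .03 0 0 0 0;0 0 .03 0 0 0 0;0 0 0 0 0 0 0'
python3 - <<'E'
from h import *
S=cam('side');im=viewer.capture('side')
m=np.zeros((440,800,3),np.uint8);m[:420,:420]=cv2.resize(im[80:220,230:370],(420,420),interpolation=cv2.INTER_CUBIC)
m[:380,420:]=cv2.resize(im[255:315,240:300],(380,380),interpolation=cv2.INTER_CUBIC);cv2.imwrite('pics/c6.png',m[:,:,::-1])
E
```

```text
time: 12.4
tool_pos: [568.0, 145.8, 268.6]
tcp_rot: [-3.138, -0.012, -0.196]
contact_force: [1.0, 0.8, -0.2]
grip_width: 9.2
finger_force: 30.0
```

View pics/c6.png

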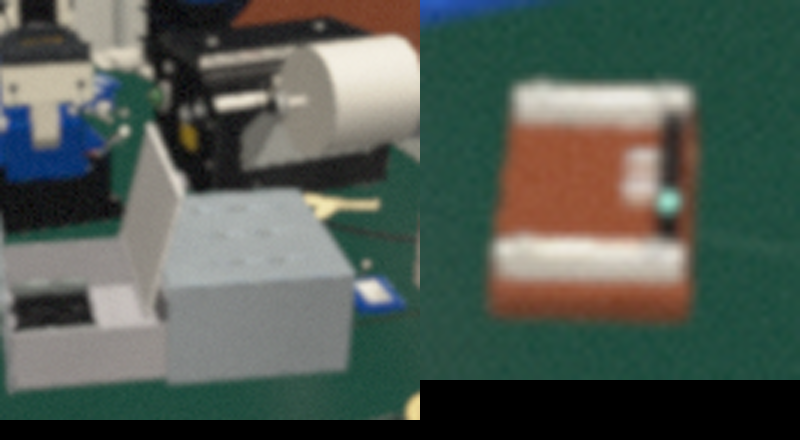

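The pack is in the fingers and clear of the drawer. The flap stays open and leans back, and the jig is unmoved at (496,-253), yaw about -0.35. Moving over the jig.

```bash
python3 -m creep '-.0045 -.0249 0 0 0 .0886 0;-.0045 -.0249 0 0 0 .0886 0;-.0045 -.0249 0 0 0 .0886 0;-.0045 -.0249 0 0 0 .0886 0;-.0045 -.0249 0 0 0 .0886 0;-.0045 -.0249 0 0 0 .0886 0;-.0045 -.0249 0 0 0 .0886 0;-.0045 -.0249 0 0 0 .0886 0'
python3 -m creep '-.0045 -.0249 0 0 0 .0886 0;-.0045 -.0249 0 0 0 .0886 0;-.0045 -.0249 0 0 0 .0886 0;-.0045 -.0249 0 0 0 .0886 0;-.0045 -.0249 0 0 0 .0886 0;-.0045 -.0249 0 0 0 .0886 0;-.0045 -.0249 0 0 0 .0886 0;-.0045 -.0249 0 0 0 .0886 0'
python3 -m creep '0 0 0 0 0 0 0;0 0 -.02 0 0 0 0;0 0 -.02 0 0 0 0;0 0 -.02 0 0 0 0;0 0 -.02 0 0 0 0;0 0 0 0 0 0 0;0 0 0 0 0 0 0'
python3 - <<'E'
from h import *
a=viewer.capture('scene');b=viewer.capture('side')
m=np.zeros((440,800,3),np.uint8);m[:420,:400]=cv2.resize(a[110:320,100:450],(400,240)).__class__ and cv2.copyMakeBorder(cv2.resize(a[110:320,100:450],(400,240)),0,180,0,0,0)
m[:420,400:]=cv2.resize(b[170:338,190:350],(400,420),interpolation=cv2.INTER_CUBIC);cv2.imwrite('pics/c7.png',m[:,:,::-1])
o=readout.get_obs();print(o['tool_pos'],o['tcp_rot'],o['contact_force'],o['finger_force'])
E
```

```text
time: 13.12
tool_pos: [528.9, -54.8, 260.4]
tcp_rot: [-3.141, 0.001, 0.517]
contact_force: [0.7, 0.5, -1.0]
grip_width: 9.0
finger_force: 30.0
time: 13.78
tool_pos: [493.0, -253.8, 260.3]
tcp_rot: [-3.14, -0.0, 1.226]
contact_force: [0.5, 0.6, -0.5]
grip_width: 8.6
finger_force: 30.0
time: 14.37
tool_pos: [493.3, -252.2, 180.0]
tcp_rot: [-3.139, -0.001, 1.221]
contact_force: [0.0, 0.2, 0.2]
grip_width: 8.9
finger_force: 30.0
[ 494.33663937 -253.00089351  181.92404767] [3.14016901e+00 3.46992983e-04 1.22134816e+00] [-0.22604662 -0.16869322  0.12877569] 29.994269013404846
```

View pics/c7.png

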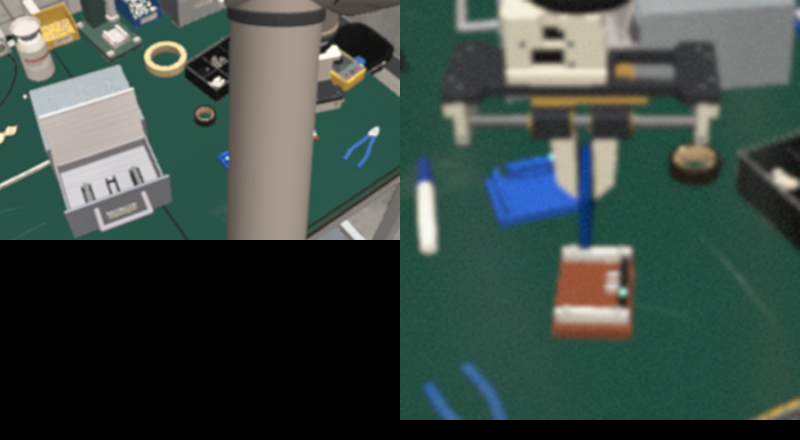

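```bash
python3 -m creep '.001 0 .006 0 0 0 0;0 0 0 0 0 0 0;0 0 0 0 0 0 0;0 0 0 0 0 0 0;0 0 0 0 0 0 0'
python3 - <<'E'
from h import *
C=cam('side');u=np.array([.343,.94,0]);v=np.array([.94,-.343,0])
j=np.array([496,-253.5,0]);p=np.array([494.3,-253,85])
Q=[j-45*u-31*v,j-45*u+31*v,j+45*u-31*v+[0,0,28],j+45*u+31*v+[0,0,28],p-37.5*u]
print(((proj(C,Q)-[190,170])*2.5+[400,0]).round())
o=readout.get_obs();print(o['tool_pos'],abs(o['dq']).max(),o['finger_force'])
E
```

```text
time: 14.88
tool_pos: [494.9, -253.0, 187.2]
tcp_rot: [3.141, 0.0, 1.221]
contact_force: [0.3, -0.0, -0.2]
grip_width: 8.8
finger_force: 30.0
[[551. 341.]
 [629. 341.]
 [557. 239.]
 [630. 239.]
 [586. 253.]]
[ 494.91293285 -252.97503947  187.18209468] 0.004788686804417503 29.994480907917023
```

The side picture shows the pack on edge over the brown jig, with its lower end at (585,247) against (586,253) predicted. The jig corners also match to within a few mm. Handing in.

```bash
python3 -c "
from plant import order
print(order.close_job())"
```

```text
the job is handed in; nothing more can be done
None
```

I handed the job in at about 15 s of the 61 s allowed. The pack is held still on edge, lengthwise over the brown jig, centred to within a few mm with about 6 cm of air beneath it; the drawer is out, the flap is open, and no verdict came back.

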